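# Empty the cap tray and take out the collecting cassette

## Task

Lift the tray on the decapping station by its handle so that all three used tube caps slide off into the collecting cassette docked beside it, and lower the tray again. Then pinch the cassette's two side catches together, lift it level, caps inside, straight out of the dock until its underside is about 15 cm above the bench, and finish there, still holding it steady in the air. Leave the other things on the bench where they are.

Things in the scene. Friction and masses are not known exactly. Their poses are not given: they have to be found in the camera images.
- station: White decapping station fixed to the bench. Origin: on the bench surface under the middle of the docked cassette; x points from the cassette along the tray to its handle, z up. Base plate 12 mm thick, x -65 to 170, y -52 to 52 mm. Dock guide walls up to z = 38 mm, outer faces at y = +-46 mm; a wall at x = 52 to 57 mm, 86 mm high, carries the tray's hinge. Place and angle vary.
- tray (a joint): Tilt of the tray in rad: 0 = level on its rest, grows as the handle end goes up, stop at 1.25. Damped hinge; the tray (250 g) sinks back to 0 when let go. The caps begin to slide at about 0.45 to 0.65 rad towards the hinge end, which is open and pours into the cassette.
- tray_hinge (a point): The tray's hinge axis, at station x = 57, y = 0, z = 90 mm, along the station's y. The frame tilts with the tray. The steel tray is 107 mm long, 42 mm wide (36 mm inside), walls 24 mm high.
- tray_handle (a point): Middle of the tray's handle: black round bar along the station's y, 30 mm long, 16 mm thick, flat ends; 145 mm from the hinge along the tray and 10 mm above its plane (station x = 202, z = 100 mm when down). A 10 mm wide stem joins its middle to the tray's end wall, 38 mm off. Gripped over its two ends (30 mm) from above, it turns between the fingers as the tray goes round its arc.
- cassette: White open-topped cassette in the dock, 100 mm (x) by 46 mm (y), 60 mm high, walls 3 mm; the end wall next to the tray only 42 mm high. Origin: centre of its underside, 12 mm above the bench when docked; axes parallel to the station's. About 130 to 220 g empty. 1.5 mm play in the dock. Locked down by the teeth of its two catches until both are pressed in.
- catch_a (a joint): Travel of the catch on the cassette's +y side in m: 0 = out (locked), 0.006 = pressed fully in. Spring 2.4 N at 0 to 6 N at the stop; it frees the cassette from about 0.004 on.
- catch_b (a joint): The same for the catch on the -y side.
- catch_a_pad (a point): Finger pad of the +y catch: on the outer face of an upright grey plate 30 mm wide (x), 60 mm above the cassette's underside (72 mm above the bench when docked), 33 mm from its middle plane. The plate's top is 80 mm above the underside. The two pads are 66 mm apart when out, 54 mm when pressed.
- catch_b_pad (a point): The same on the -y side.
- cap0_mid (a point): Centre of a used white tube cap, 21 mm in diameter and 14 mm high, 10 to 17 g, loose on the tray at the start.
- cap1_mid (a point): Centre of a used white tube cap, 21 mm in diameter and 14 mm high, 10 to 17 g, loose on the tray at the start.
- cap2_mid (a point): Centre of a used white tube cap, 21 mm in diameter and 14 mm high, 10 to 17 g, loose on the tray at the start.
- spare: Bystander: a second, empty cassette of the same shape standing on the bench by itself, not in the station. Leave it. Origin: centre of its underside.
- dishes: Bystander: stack of petri dishes, 90 mm across, 42 mm high. Origin: centre of its underside.
- timer: Bystander: flat square timer, 60 x 60 x 22 mm. Origin: centre of its underside.
- rack: Bystander: tube rack 75 x 150 mm, 76 mm high with its tubes. Origin: centre of its underside.
- flask: Bystander: glass jar 64 mm across, 130 mm high. Origin: centre of its underside.
- tipbox: Bystander: closed box 85 x 120 mm, 77 mm high. Origin: centre of its underside.
- mouse: Bystander: computer mouse 100 x 58 x 24 mm. Origin: centre of its underside.
Not all that is in view belongs to the job. Leave any orange or yellow look-alike of the cassette alone.

How it is judged:
By the outcome, as a careful person would: the job done as asked, in the order asked, and still so for the second after the job is handed in, while the arm keeps its last pose, push and grip.
It also fails if it takes over 58 s, if anything falls off the work surface, if the arm or the gripper's body presses on something with over 40 N, if the wrist force passes 120 N, or if a joint passes its speed limit or range.

## Robot

A 7-joint arm with a two-finger parallel gripper is mounted at the origin on the work surface. World frame = base frame: x ahead of the robot, y to its left, z up, the work surface at z = 0. Lengths are in m, angles in rad, forces in N, time in s.
With the tool pointing down it reaches from about 0.4 to 0.925 m from the base axis. Payload 5.6 kg.
Tool frame: the origin (TCP) lies at the very end of the fingers, on their centre line; the grasp point (between the pads) lies 19 mm behind it; z points along the fingers, y is the direction in which the jaws open and shut (so a half turn about z gives the same grasp; the last joint's range is limited). The gripper opens to 85 mm and grips with 20 to 120 N. Pads are 22 mm wide; open, the fingers measure 114 mm over their backs; the gripper's body (76 mm by 85 mm) begins 54 mm behind the grasp point. The pads swing forward as they close: fully open they stand 13 mm farther back than shut.
Start: joints at [1.186, 0.468, -0.012, 1.603, 0.006, 1.071, -0.056], TCP at [0.218, -0.612, 0.231] pointing down, gripper open.
Joint ranges: [-2.53, 2.53], [-0.31, 2.02], [-1.57, 1.55], [0.28, 2.44], [-1.29, 4.43], [0.15, 1.84], [-2.92, 2.92]. Speed limits (rad/s): [2.57, 2.57, 3.14, 3.14, 3.14, 3.14, 3.14].

## Interface

Orientations are given as a rotation vector (axis times angle).
In Python, from workcell import manip, viewer gives the robot as it stands.
- The arm moves only by the tool play_rows, never from a script. Its argument "targets" is a list of rows, each a list of 5 numbers: the closure, from 0 (fully open) to 1 (shut), then the shift along the tool's x, y, z in units of 25 mm (1.0 is 25 mm), then the turn about the tool's z in degrees. In form: [[claw, dx, dy, dz, turn], ...]. A call has 1 to 10 rows; each row is the pose to reach, as a shift and turn from the pose measured when the call began, along the tool's axes at that moment; what a row does not reach only later rows make up. A row lasts 1/8 s, in which the tool goes at most 62.5 mm and 10.7 degrees, less where a joint would pass 70% of its speed; a pose out of reach is approached as far as the arm can. A call with a gripper value outside its range is refused whole. The fingers move at their own pace and stop on an object; "force" is the grip in N (left out, the last holds). Time passes only in rows, so rows that repeat a pose let the fingers close. It gives the time, the measured TCP pose, the force and the opening at its end, in the units of the state.
- manip.observe(): the state, without advancing time (a new reading comes with each control period).
- viewer.snapshot(name): name is "scene" or "side" or "wrist"; returns a dict with "frame" (420x560x3 uint8, red, green, blue), "vfov" (degrees; the focal length in pixels is half the picture's height over the tangent of half this angle, whatever the lens; pixels are square), "cx", "cy" (the principal point, pixels), "k1" (the pictures are not rectified: a ray, as slopes to the right and down, at radius r is drawn at 1 + k1 r^2 times it, then the intrinsics apply), "pose" (4x4, takes a point from camera to world coordinates). Camera axes: x right, y up, looking along -z (the intrinsics and any distortion apply to the point x, -y, -z); pixel columns grow to the right and rows downward; lengths in m; the calibration is good to about 2 mm. A picture is of the moment at which its call begins. There is no depth.
- manip.finish_job(): hands the job in, once; it reports no verdict.
The state is a dict: "t": time; "q": joint angles; "joint_velocities": joint speeds; "joint_torque": joint torques, N m; "ee_pos": TCP position; "tool_rot": TCP orientation; "contact_force": force on the tool from outside, world axes, zero at the start; "torque": the same for the moment, N m; "finger_gap": opening from 0.0 (shut) to 1.0 (fully open).
Only numpy, scipy, OpenCV 4.12 (cv2) and the standard library are available. Lean on these libraries where they do the work, as an engineer would, in place of code of your own. Each camera call takes 0.05 s, during which the arm holds its last target.

## Working session

There is one attempt and no reset: what is moved stays moved. The work goes in short steps, Python scripts to look and compute and a tool call to move; the robot and the scene stay as the last step left them, time stands still between calls to the robot, and variables do not carry over. Pictures are saved under pics/ and viewed, and the job is handed in when it is done.

Besides the shell and the picture viewer there is one more tool, called after "Request:" by a JSON object that holds its "name" and its "arguments". play_rows: Moves the arm, as the interface text tells. Its arguments: {"type":"object","properties":{"targets":{"type":"array"},"force":{"type":"number"}},"required":["targets"]}

```bash
mkdir -p pics; ls
python3 - <<'E'
from workcell import manip, viewer
import cv2
print(manip.observe())
for n in ["scene","side","wrist"]:
    s=viewer.snapshot(n); cv2.imwrite(f"pics/{n}0.png",s["frame"][:,:,::-1]); print(n,s["vfov"],s["cx"],s["cy"],s["k1"],s["pose"].tolist() if hasattr(s["pose"],'tolist') else s["pose"])
E
```

```text
pics
{'t': 0.0, 'q': array([ 1.18597167,  0.46835675, -0.01161295,  1.60365732,  0.00599008,
        1.07136535, -0.0563385 ]), 'joint_velocities': array([-0.00072266, -0.00043734, -0.00124505, -0.00030969,  0.00076695,
       -0.00010416,  0.00043601]), 'joint_torque': array([ 4.34311014e-04, -5.32377863e+01,  2.12123303e-02, -2.51298273e+01,
        1.13531106e-02,  7.74004846e-03,  5.38944377e-06]), 'ee_pos': array([ 0.21763899, -0.61188293,  0.23033762]), 'tool_rot': array([-3.09416607e+00, -5.33885103e-01,  6.36656220e-04]), 'contact_force': array([-0.06318451, -0.01471237,  0.50891274]), 'torque': array([-0.01814959, -0.03767643,  0.02034418]), 'finger_gap': 0.9949537424401032}
scene 42.075312262467854 280.32041579020023 210.40054103749657 -0.1818978991365391 [[0.759582185256193, -0.5664302648979588, 0.3196743012021052, 1.0896618058242526], [0.6503280850018066, 0.6535567918813614, -0.3872168664245213, -0.649097997693593], [0.010406041481235136, 0.5020162096918492, 0.864795605624427, 1.6395437466547773], [0.0, 0.0, 0.0, 1.0]]
side 56.30699404186213 283.7499602504185 210.66566086983184 0.03594268014557585 [[-0.7030204200649413, 0.4907328472389549, -0.5147266863224235, -0.04958595766784071], [-0.711149431630157, -0.4796364753887554, 0.5140188103258058, 0.6230611873976267], [0.005364220709342401, 0.7274133103795948, 0.686178621802502, 0.8435619608762848], [0.0, 0.0, 0.0, 1.0]]
wrist 61.97405105619725 276.74899112988885 209.19696786302865 -0.05123458727338776 [[0.3348331712652809, 0.8921183368680591, 0.3033341728922077, 0.2951673473143008], [-0.9422768982139933, 0.31734993102970305, 0.10678608695731286, -0.5854023203211481], [-0.0009972525492882216, -0.32158030769810436, 0.9468817831113563, 0.3730888770122585], [0.0, 0.0, 0.0, 1.0]]
```

View pics/scene0.png

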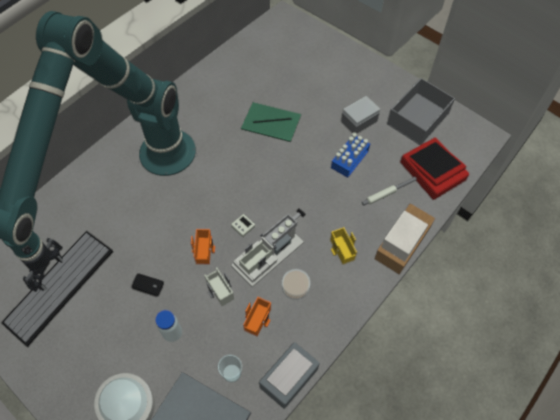

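View pics/side0.png

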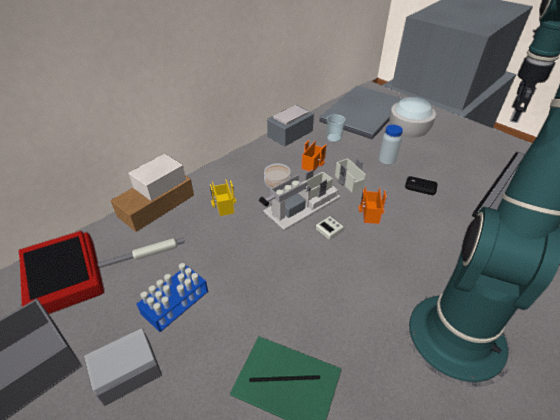

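View pics/wrist0.png

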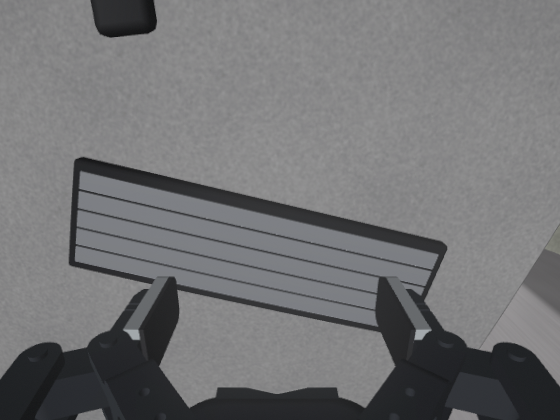

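Candidates in the scene view: white cassette in the station (258,257), with tray and black handle (300,212). The look-alikes are the white spare standing alone (219,286), orange (203,246) and (257,316), and yellow (343,245). I choose the one in the station, and check it in close crops.

Run:
```python
import cv2
a=cv2.imread("pics/scene0.png")[190:300,190:330]; cv2.imwrite("pics/scene0c.png",cv2.resize(a,None,fx=5.4,fy=5.4,interpolation=cv2.INTER_CUBIC))
a=cv2.imread("pics/side0.png")[145:245,240:380]; cv2.imwrite("pics/side0c.png",cv2.resize(a,None,fx=5.4,fy=5.4,interpolation=cv2.INTER_CUBIC))
```

```text
(no output)
```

View pics/scene0c.png

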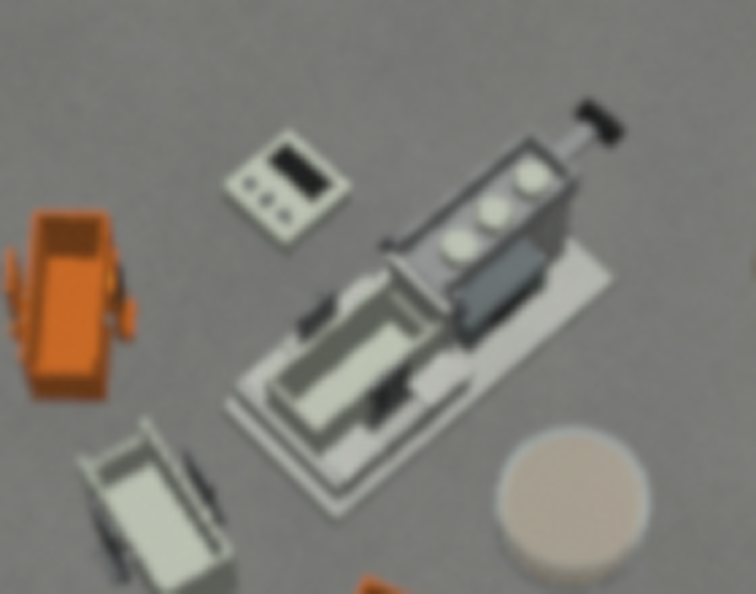

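View pics/side0c.png

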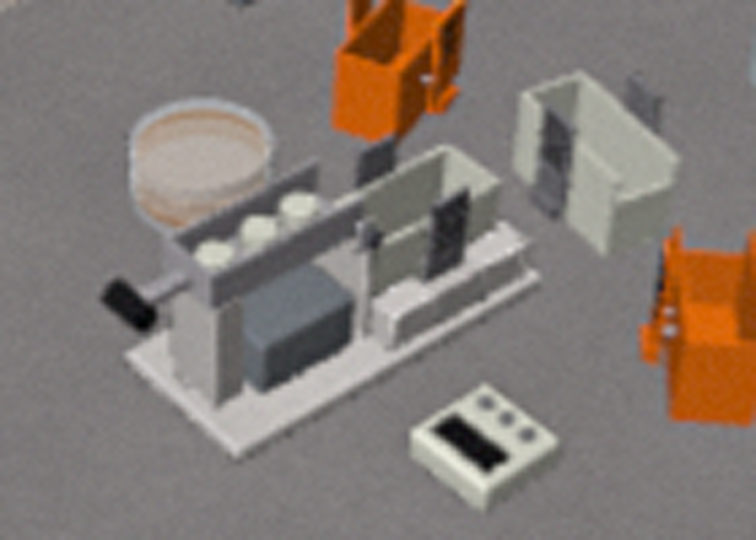

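The crop confirms it: the station's cassette has grey catches, the tray holds three white caps, and the handle is at the upper right. Next I fit the station pose (x, y, yaw).

```bash
cat > h.py <<'E'
import numpy as np
from scipy.spatial.transform import Rotation as R
def proj(s,P):
    T=np.linalg.inv(np.array(s["pose"])); p=(T[:3,:3]@np.atleast_2d(P).T).T+T[:3,3]
    u=p[:,0]/-p[:,2]; v=-p[:,1]/-p[:,2]; d=1+s["k1"]*(u*u+v*v)
    f=210/np.tan(np.radians(s["vfov"]/2))
    return np.c_[s["cx"]+f*u*d, s["cy"]+f*v*d]
def st(x,P):  # station mm -> world m
    P=np.atleast_2d(P)/1000.; c,sn=np.cos(x[2]),np.sin(x[2])
    return np.c_[x[0]+c*P[:,0]-sn*P[:,1], x[1]+sn*P[:,0]+c*P[:,1], P[:,2]]
def totool(o,Pw,yaw):
    """shift in 25mm units & turn in deg for TCP to reach Pw with tool y axis along yaw"""
    Rm=R.from_rotvec(o["tool_rot"]).as_matrix()
    d=Rm.T@(np.array(Pw)-o["ee_pos"])/0.025
    ty=np.array([np.cos(yaw),np.sin(yaw),0]); l=Rm.T@ty
    turn=np.degrees(np.arctan2(-l[0],l[1])); turn=(turn+90)%180-90
    return d,turn
E
cat > fit.py <<'E'
from workcell import manip, viewer
from h import *
from scipy.optimize import least_squares
S=viewer.snapshot("scene");D=viewer.snapshot("side")
a=np.array([[230,398],[338,510],[612,277],[600,121]])/5.4+[190,190]
A=[[-65,52,12],[-65,-52,12],[170,-52,12],[202,0,100]]
b=np.array([[125,355],[238,448],[540,272],[130,305]])/5.4+[240,145]
B=[[170,-52,12],[170,52,12],[-65,52,12],[202,0,100]]
f=lambda x: np.r_[(proj(S,st(x,A))-a).ravel(),(proj(D,st(x,B))-b).ravel()]
r=least_squares(f,[0.65,0.0,1.3]); print(r.x,np.round(r.fun.reshape(-1,2),1))
x=r.x; np.save("st.npy",x)
o=manip.observe()
for n,p in dict(handle=[202,0,100],cas=[0,0,72],hinge=[57,0,90]).items():
    w=st(x,p)[0]; print(n,w,np.hypot(*w[:2]),totool(o,w,x[2]+np.pi/2))
E
python3 fit.py
```

```text
[ 0.55574167 -0.12046327  1.4778921 ] [[-1.7  0.4]
 [-0.1  1.1]
 [ 0.8 -1. ]
 [-0.2 -0.7]
 [-0.6 -1.1]
 [-0.2  0.5]
 [ 0.2  0. ]
 [-0.5  0.2]]
handle [0.57448134 0.0806656  0.1       ] 0.5801170118475126 (array([ 22.73318535, -21.32391707,   5.24882074]), np.float64(-65.09708670606261))
cas [ 0.55574167 -0.12046327  0.072     ] 0.5686476977867929 (array([ 19.33096116, -13.99419516,   6.36275399]), np.float64(-65.09708670606261))
hinge [ 0.5610296  -0.06370909  0.09      ] 0.5646353296664817 (array([ 20.29095164, -16.06283739,   5.64446606]), np.float64(-65.09708670606261))
```

Request:
{"name": "play_rows", "arguments": {"targets": [[0, 2.2, -2, 0, -8], [0, 4, -3.8, 0, -16], [0, 5.7, -5.4, 0, -24], [0, 7.5, -7, 0, -32], [0, 9.2, -8.6, 0, -40], [0, 11, -10.3, 0, -48], [0, 12.7, -11.9, 0, -56], [0, 14.5, -13.5, 0, -65], [0, 16.2, -15.2, 0, -65], [0, 18, -16.8, 0, -65]], "force": 40}}

```text
t: 1.5
ee_pos: [0.5015, -0.0642, 0.2314]
tool_rot: [-2.325, -2.113, -0.0]
contact_force: [0.1, -1.5, 0.1]
finger_gap: 0.998
```

Run:
```python
from workcell import manip
from h import *
x=np.load("st.npy"); o=manip.observe(); print(o["t"],o["ee_pos"],o["q"])
w=st(x,[202,0,220])[0]; print(totool(o,w,x[2]+np.pi/2))
```

```text
1.5 [ 0.50151834 -0.06416506  0.23141103] [ 0.5120615   0.2762842  -0.52585264  1.92368661  0.16500933  0.98354814
 -0.18430104]
(array([6.04421622, 2.35482255, 0.45807355]), np.float64(-0.12885798950088656))
```

Request:
{"name": "play_rows", "arguments": {"targets": [[0, 2, 0.8, 0.2, 0], [0, 4, 1.6, 0.4, 0], [0, 6, 2.35, 0.45, 0], [0, 6.04, 2.35, 0.45, 0], [0, 6.04, 2.35, 0.45, 0]]}}

```text
t: 2.12
ee_pos: [0.574, 0.0801, 0.2198]
tool_rot: [-2.324, -2.113, 0.001]
contact_force: [0.3, -0.2, -0.4]
finger_gap: 1.001
```

Run:
```python
from workcell import manip, viewer
from h import *
import cv2,pickle
x=np.load("st.npy"); o=manip.observe(); print(o["t"],o["ee_pos"],o["q"])
s=viewer.snapshot("wrist"); pickle.dump(s,open("w1.pkl","wb"))
cv2.imwrite("pics/w1.png",cv2.resize(s["frame"][:,:,::-1],(800,600),interpolation=cv2.INTER_CUBIC))
pts=[[202,15,100],[202,-15,100],[170,52,12],[170,-52,12],[57,21,114],[0,33,92],[0,-33,92]]
print(np.round(proj(s,st(x,pts))*800/560,0))
```

```text
2.125 [0.5740212  0.08009943 0.21984224] [ 0.23121337  0.42751962 -0.55011626  1.76241808  0.25686767  1.02441937
 -0.50860337]
[[370. 285.]
 [424. 285.]
 [326. 291.]
 [467. 291.]
 [364. 514.]
 [351. 556.]
 [444. 555.]]
```

View pics/w1.png

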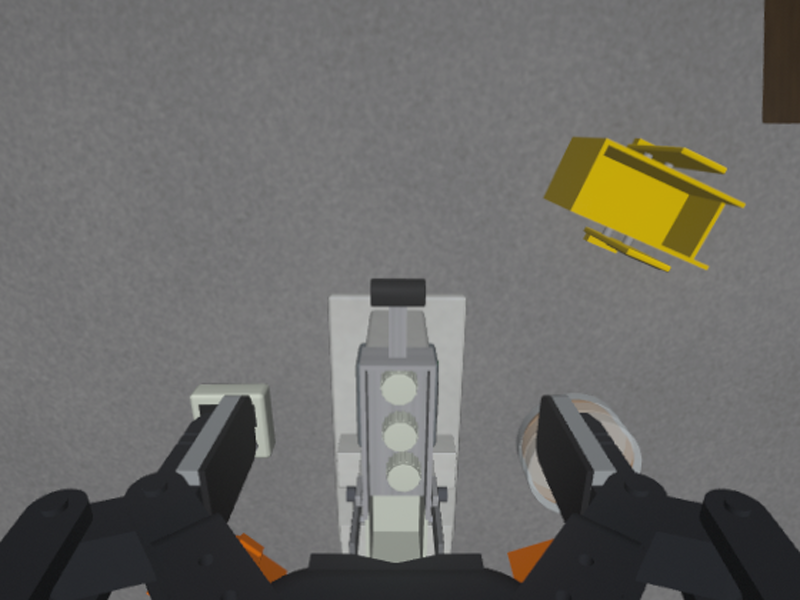

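The wrist view shows the handle from (371,292) to (425,292) and the plate corners at (330,296) and (466,296). That is a few mm nearer the hinge than predicted, so I refit with these points.

```bash
cat > fit2.py <<'E'
from workcell import manip
from h import *
import pickle
from scipy.optimize import least_squares
s=pickle.load(open("w1.pkl","rb")); k=560/800
m=np.array([[371,292],[425,292],[330,295.5],[466,295.5],[356,548],[438,490],[358,490]])*k
P=[[202,15,100],[202,-15,100],[170,52,12],[170,-52,12]]
x0=np.load("st.npy")
f=lambda x: np.r_[(proj(s,st(x,P))-m[:4]).ravel()]
r=least_squares(f,x0); print(r.x,x0,np.round(r.fun.reshape(-1,2),1)); np.save("st2.npy",r.x)
x=r.x
print(np.round(proj(s,st(x,[[57,21,114],[57,-21,114],[164,21,114],[164,-21,114]]))/k))
o=manip.observe(); print(totool(o,st(x,[202,0,81])[0],x[2]+np.pi/2))
E
python3 fit2.py
```

```text
[ 0.55605311 -0.12446284  1.478195  ] [ 0.55574167 -0.12046327  1.4778921 ] [[ 0.  -0.2]
 [ 0.2 -0.3]
 [-1.7  0.5]
 [ 1.4  0.3]]
[[365. 519.]
 [432. 519.]
 [360. 365.]
 [436. 365.]]
(array([-0.09254758,  0.03986058,  5.55749398]), np.float64(-0.2205338872473135))
```

Request:
{"name": "play_rows", "arguments": {"targets": [[0, -0.09, 0.04, 2, 0], [0, -0.09, 0.04, 4, 0], [0, -0.09, 0.04, 5, 0], [0, -0.09, 0.04, 5.5, 0], [0, -0.09, 0.04, 5.5, 0]]}}

```text
t: 2.8
ee_pos: [0.5746, 0.0757, 0.0823]
tool_rot: [2.327, 2.11, -0.003]
contact_force: [-0.3, 0.1, 0.1]
finger_gap: 1.0
```

Request:
{"name": "play_rows", "arguments": {"targets": [[0.3, 0, 0, 0, 0], [0.5, 0, 0, 0, 0], [0.75, 0, 0, 0, 0], [0.75, 0, 0, 0, 0], [0.75, 0, 0, 0, 0], [0.75, 0, 0, 0, 0]], "force": 40}}

```text
t: 3.55
ee_pos: [0.5747, 0.0757, 0.0832]
tool_rot: [2.327, 2.11, -0.003]
contact_force: [-1.9, 0.3, 5.3]
finger_gap: 0.34
```

```bash
cat > look.py <<'E'
import sys,cv2
from workcell import manip, viewer
from h import *
o=manip.observe(); print(o["t"],o["ee_pos"],o["contact_force"],o["finger_gap"])
for n in sys.argv[2:]:
    s=viewer.snapshot(n); f=s["frame"][:,:,::-1]
    if n=="scene": f=f[180:300,180:340]
    if n=="side": f=f[110:245,230:410]
    cv2.imwrite(f"pics/{n}_{sys.argv[1]}.png",cv2.resize(f,None,fx=700/f.shape[1],fy=700/f.shape[1],interpolation=cv2.INTER_CUBIC))
E
python3 look.py a wrist side
```

```text
3.55 [0.57466615 0.07568632 0.08319304] [-1.85904714  0.29491534  5.34557335] 0.3404636488767301
```

View pics/wrist_a.png

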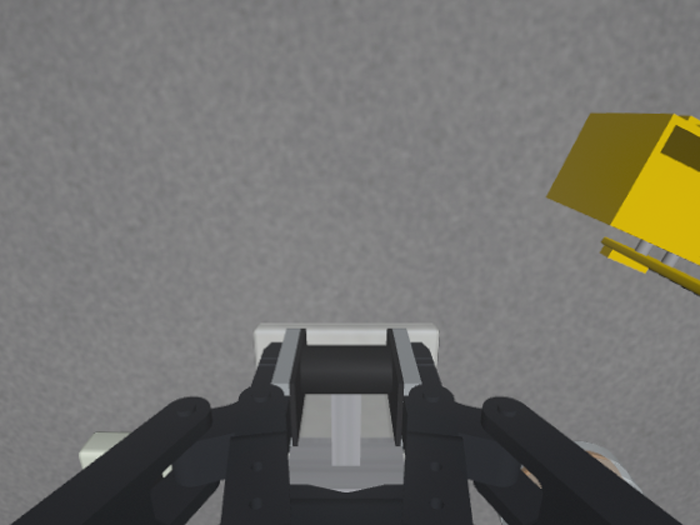

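View pics/side_a.png

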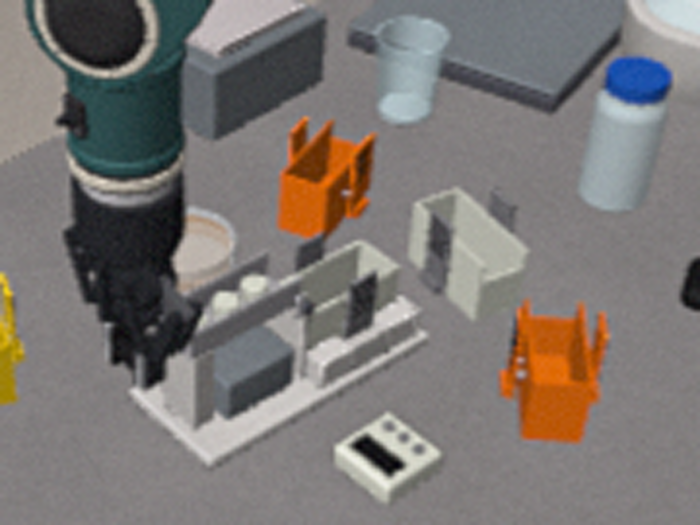

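```bash
python3 -c "
import numpy as np
for t0,ts in ((0,np.arange(.06,.61,.06)),(.6,np.arange(.62,.81,.02)),(.6,np.arange(.64,1.01,.04))):
  f=lambda t:np.array([145*np.cos(t)-10*np.sin(t),-(145*np.sin(t)+10*np.cos(t))])/25
  print([[.75,round(f(t)[0]-f(t0)[0],2),0,round(f(t)[1]-f(t0)[1],2),0] for t in ts])
"
```

```text
[[0.75, np.float64(-0.03), 0, np.float64(-0.35), 0], [0.75, np.float64(-0.09), 0, np.float64(-0.69), 0], [0.75, np.float64(-0.17), 0, np.float64(-1.03), 0], [0.75, np.float64(-0.26), 0, np.float64(-1.37), 0], [0.75, np.float64(-0.38), 0, np.float64(-1.7), 0], [0.75, np.float64(-0.51), 0, np.float64(-2.02), 0], [0.75, np.float64(-0.67), 0, np.float64(-2.33), 0], [0.75, np.float64(-0.84), 0, np.float64(-2.63), 0], [0.75, np.float64(-1.03), 0, np.float64(-2.93), 0], [0.75, np.float64(-1.24), 0, np.float64(-3.21), 0]]
[[0.75, np.float64(-0.07), 0, np.float64(-0.09), 0], [0.75, np.float64(-0.15), 0, np.float64(-0.18), 0], [0.75, np.float64(-0.22), 0, np.float64(-0.27), 0], [0.75, np.float64(-0.3), 0, np.float64(-0.35), 0], [0.75, np.float64(-0.38), 0, np.float64(-0.44), 0], [0.75, np.float64(-0.46), 0, np.float64(-0.52), 0], [0.75, np.float64(-0.55), 0, np.float64(-0.6), 0], [0.75, np.float64(-0.63), 0, np.float64(-0.68), 0], [0.75, np.float64(-0.72), 0, np.float64(-0.76), 0], [0.75, np.float64(-0.81), 0, np.float64(-0.83), 0]]
[[0.75, np.float64(-0.15), 0, np.float64(-0.18), 0], [0.75, np.float64(-0.3), 0, np.float64(-0.35), 0], [0.75, np.float64(-0.46), 0, np.float64(-0.52), 0], [0.75, np.float64(-0.63), 0, np.float64(-0.68), 0], [0.75, np.float64(-0.81), 0, np.float64(-0.83), 0], [0.75, np.float64(-0.99), 0, np.float64(-0.98), 0], [0.75, np.float64(-1.17), 0, np.float64(-1.12), 0], [0.75, np.float64(-1.37), 0, np.float64(-1.25), 0], [0.75, np.float64(-1.56), 0, np.float64(-1.38), 0], [0.75, np.float64(-1.76), 0, np.float64(-1.49), 0]]
```

Request:
{"name": "play_rows", "arguments": {"targets": [[0.75, -0.03, 0, -0.35, 0], [0.75, -0.09, 0, -0.69, 0], [0.75, -0.17, 0, -1.03, 0], [0.75, -0.26, 0, -1.37, 0], [0.75, -0.38, 0, -1.7, 0], [0.75, -0.51, 0, -2.02, 0], [0.75, -0.67, 0, -2.33, 0], [0.75, -0.84, 0, -2.63, 0], [0.75, -1.03, 0, -2.93, 0], [0.75, -1.24, 0, -3.21, 0]]}}

```text
t: 4.9
ee_pos: [0.5715, 0.0444, 0.1638]
tool_rot: [2.327, 2.109, -0.003]
contact_force: [1.7, -3.1, -7.7]
finger_gap: 0.339
```

Request:
{"name": "play_rows", "arguments": {"targets": [[0.75, -0.15, 0, -0.18, 0], [0.75, -0.3, 0, -0.35, 0], [0.75, -0.46, 0, -0.52, 0], [0.75, -0.63, 0, -0.68, 0], [0.75, -0.81, 0, -0.83, 0], [0.75, -0.99, 0, -0.98, 0], [0.75, -1.17, 0, -1.12, 0], [0.75, -1.37, 0, -1.25, 0], [0.75, -1.56, 0, -1.38, 0], [0.75, -1.76, 0, -1.49, 0]]}}

```text
t: 6.15
ee_pos: [0.5672, 0.0008, 0.2014]
tool_rot: [2.327, 2.11, -0.003]
contact_force: [1.2, -0.2, -6.0]
finger_gap: 0.341
```

```bash
python3 look.py b scene side wrist
```

```text
6.15 [0.56715765 0.00076412 0.20135026] [ 1.24753503 -0.16297627 -6.02086519] 0.34125814737158505
```

View pics/scene_b.png

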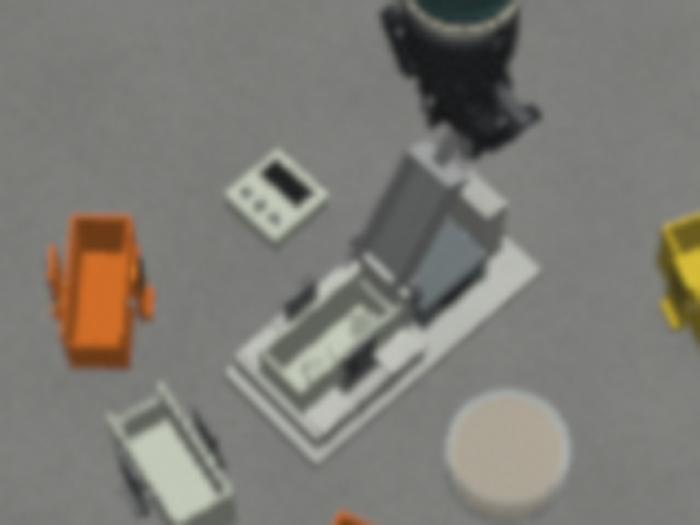

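View pics/side_b.png

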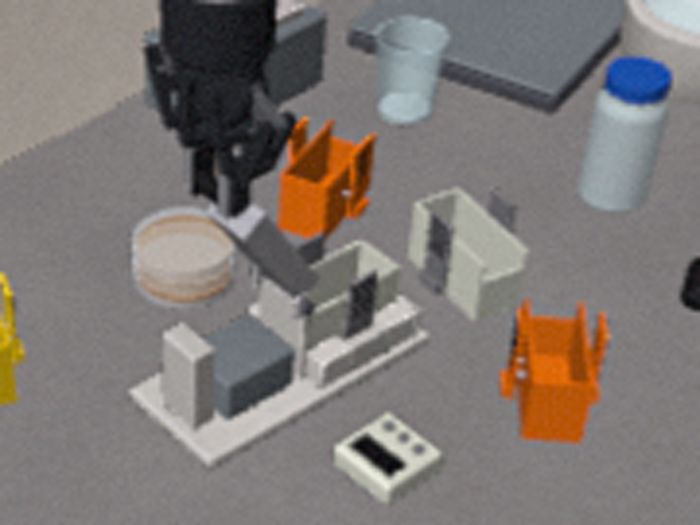

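View pics/wrist_b.png

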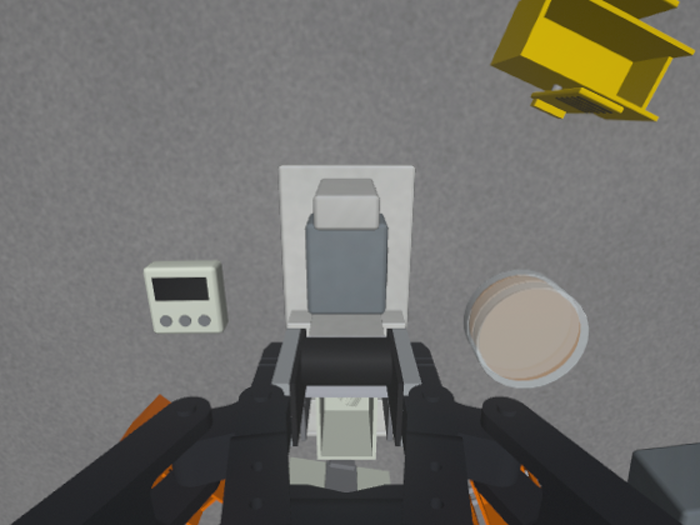

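Run:
```python
import cv2,numpy as np
from workcell import viewer
f=np.mean([viewer.snapshot("scene")["frame"].astype(float) for _ in range(4)],0)[215:285,230:305]
f=np.clip((f-60)*1.6,0,255).astype(np.uint8)[:,:,::-1]
cv2.imwrite("pics/sc2.png",cv2.resize(f,None,fx=8,fy=8,interpolation=cv2.INTER_CUBIC))
```

```text
(no output)
```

View pics/sc2.png

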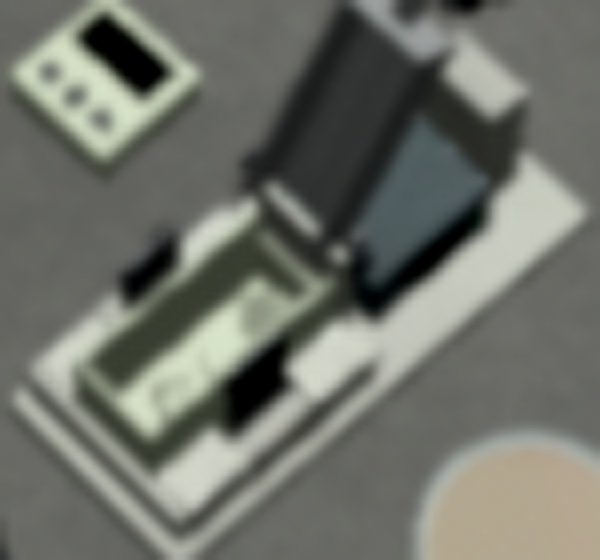

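The tray is empty and cap outlines are visible inside the cassette near (170,390), (205,365) and (265,310). I lower the tray by reversing the arc.

```bash
python3 -c "
import numpy as np
f=lambda t:np.array([145*np.cos(t)-10*np.sin(t),-(145*np.sin(t)+10*np.cos(t))])/25
for t0,ts in ((1.0,np.arange(.94,.39,-.06)),(.4,np.arange(.35,-0.01,-.05))):
  print([[.75,float(round(f(t)[0]-f(t0)[0],2)),0,float(round(f(t)[1]-f(t0)[1],2)),0] for t in ts])
"
```

```text
[[0.75, 0.3, 0, 0.18, 0], [0.75, 0.59, 0, 0.37, 0], [0.75, 0.87, 0, 0.58, 0], [0.75, 1.13, 0, 0.81, 0], [0.75, 1.38, 0, 1.05, 0], [0.75, 1.62, 0, 1.31, 0], [0.75, 1.84, 0, 1.58, 0], [0.75, 2.04, 0, 1.87, 0], [0.75, 2.22, 0, 2.16, 0], [0.75, 2.39, 0, 2.47, 0]]
[[0.75, 0.12, 0, 0.26, 0], [0.75, 0.24, 0, 0.53, 0], [0.75, 0.33, 0, 0.8, 0], [0.75, 0.42, 0, 1.08, 0], [0.75, 0.49, 0, 1.36, 0], [0.75, 0.54, 0, 1.65, 0], [0.75, 0.59, 0, 1.94, 0], [0.75, 0.61, 0, 2.23, 0]]
```

Request:
{"name": "play_rows", "arguments": {"targets": [[0.75, 0.3, 0, 0.18, 0], [0.75, 0.59, 0, 0.37, 0], [0.75, 0.87, 0, 0.58, 0], [0.75, 1.13, 0, 0.81, 0], [0.75, 1.38, 0, 1.05, 0], [0.75, 1.62, 0, 1.31, 0], [0.75, 1.84, 0, 1.58, 0], [0.75, 2.04, 0, 1.87, 0], [0.75, 2.22, 0, 2.16, 0], [0.75, 2.39, 0, 2.47, 0]]}}

```text
t: 7.75
ee_pos: [0.5733, 0.0617, 0.1391]
tool_rot: [2.326, 2.111, -0.001]
contact_force: [-1.6, 4.1, 3.9]
finger_gap: 0.338
```

Run:
```python
from workcell import manip
from h import *
x=np.load("st2.npy"); o=manip.observe(); print(o["t"],o["ee_pos"],totool(o,[0.57466,0.07568,0.0832],x[2]+np.pi/2))
```

```text
7.75 [0.57328142 0.06166526 0.1391068 ] (array([5.64652771e-01, 8.86156805e-04, 2.23592947e+00]), np.float64(-0.2539617394331799))
```

Then I lower it the rest of the way, open, and rise.

Request:
{"name": "play_rows", "arguments": {"targets": [[0.75, 0.1, 0, 0.26, 0], [0.75, 0.21, 0, 0.53, 0], [0.75, 0.3, 0, 0.8, 0], [0.75, 0.38, 0, 1.08, 0], [0.75, 0.45, 0, 1.36, 0], [0.75, 0.5, 0, 1.65, 0], [0.75, 0.55, 0, 1.94, 0], [0.75, 0.56, 0, 2.2, 0], [0.75, 0.56, 0, 2.22, 0], [0, 0.56, 0, 2.22, 0]]}}

```text
t: 9.0
ee_pos: [0.5748, 0.0741, 0.0833]
tool_rot: [2.326, 2.109, -0.003]
contact_force: [-0.4, 0.3, 0.5]
finger_gap: 0.537
```

Request:
{"name": "play_rows", "arguments": {"targets": [[0, 0, 0, 0, 0], [0, 0, 0, 0, 0], [0, 0, 0, 0, 0], [0, 0, 0, 0, 0], [0, 0, 0, -2, 0], [0, 0, 0, -4, 0], [0, 0, 0, -6, 0], [0, -2, 0, -6, 0], [0, -4, 0, -6, 0], [0, -4, 0, -6, 0]]}}

```text
t: 10.25
ee_pos: [0.5646, -0.0305, 0.2334]
tool_rot: [2.333, 2.099, -0.006]
contact_force: [-0.2, -0.8, -0.2]
finger_gap: 1.005
```

```bash
python3 look.py c scene side wrist
python3 - <<'E'
from workcell import manip
from h import *
x=np.load("st2.npy"); o=manip.observe(); print(totool(o,st(x,[0,0,150])[0],x[2]+np.pi/2))
E
```

```text
10.25 [ 0.56460625 -0.03047435  0.23341618] [-0.20568364 -0.83411192 -0.23559441] 1.0050433039424527
(array([-4.02081563,  0.03193991,  3.35281954]), np.float64(-0.25411161595098974))
```

View pics/wrist_c.png

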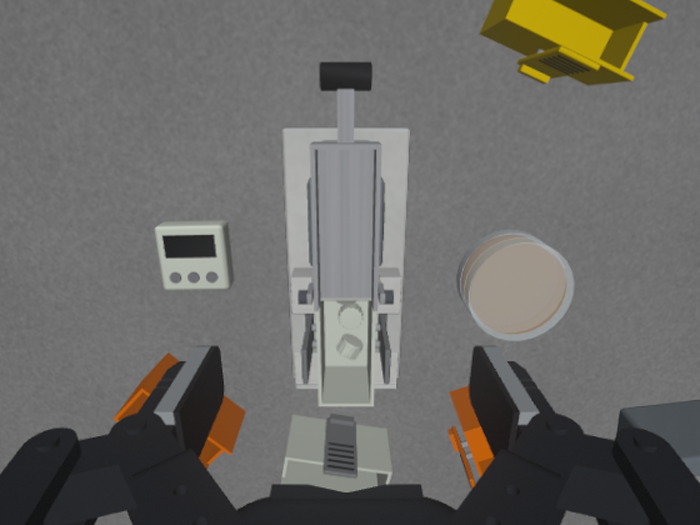

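View pics/side_c.png

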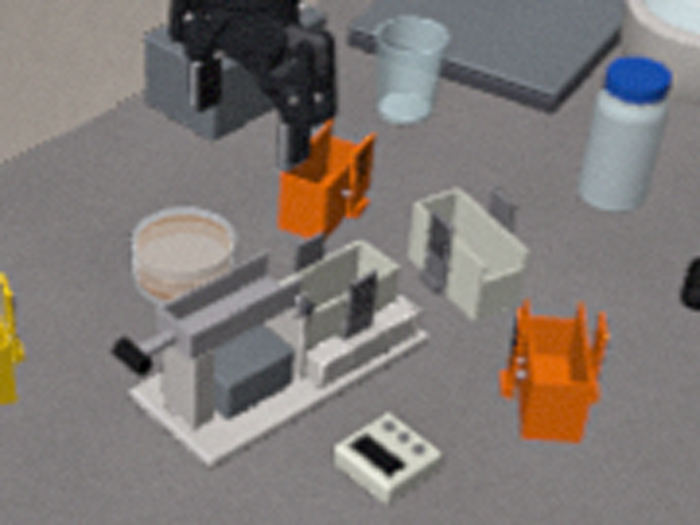

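The tray is down and empty and two caps are visible at (350,317) and (348,347). The third may be hidden by the tray's edge. I move over the cassette for a better look and to check clearance.

Request:
{"name": "play_rows", "arguments": {"targets": [[0, -1.5, 0.01, 0.3, -0.2], [0, -3, 0.03, 0.6, -0.2], [0, -4, 0.03, 0.8, -0.2], [0, -4, 0.03, 0.8, -0.2], [0, -4, 0.03, 0.8, -0.2]]}}

```text
t: 11.02
ee_pos: [0.5566, -0.1214, 0.2141]
tool_rot: [2.319, 2.118, 0.0]
contact_force: [-0.3, 0.2, 0.2]
finger_gap: 1.001
```

```bash
python3 look.py d wrist
python3 - <<'E'
from workcell import manip,viewer
from h import *
import pickle
x=np.load("st2.npy"); o=manip.observe(); print(totool(o,st(x,[0,0,53])[0],x[2]+np.pi/2))
s=viewer.snapshot("wrist");pickle.dump(s,open("w2.pkl","wb"))
print(np.round(proj(s,st(x,[[202,15,100],[202,-15,100],[170,52,12],[170,-52,12],[15,33,92],[15,-33,92],[-15,33,92],[-15,-33,92],[-50,23,72],[-50,-23,72]]))*700/560))
E
```

```text
11.025 [ 0.55660235 -0.1214267   0.21408158] [-0.25312927  0.23637691  0.18774409] 1.00124920865273
(array([-0.12026576, -0.01698375,  6.44703281]), np.float64(0.13374714349691885))
[[ 316. -132.]
 [ 377. -132.]
 [ 272.  -13.]
 [ 421.  -12.]
 [ 293.  231.]
 [ 399.  231.]
 [ 295.  276.]
 [ 397.  276.]
 [ 314.  312.]
 [ 378.  312.]]
```

View pics/wrist_d.png

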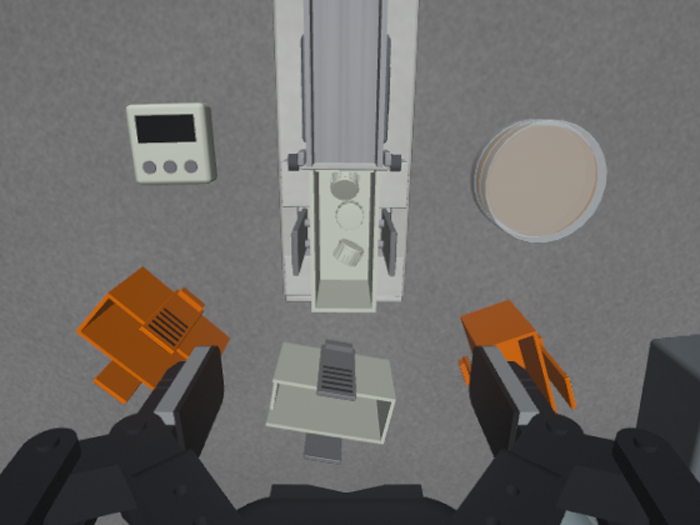

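All three caps are in the cassette, at (345,185), (349,215) and (348,252). The predicted far-wall corners agree with what I see to about 1 to 2 px. A quick crop of the catches will check the centring.

Run:
```python
import cv2,pickle
from h import *
s=pickle.load(open("w2.pkl","rb")); f=s["frame"][:,:,::-1].copy()[125:260,210:345]
f=cv2.resize(f,None,fx=4.4,fy=4.4,interpolation=cv2.INTER_CUBIC)
x=np.load("st2.npy")
for p in proj(s,st(x,[[15,33,92],[15,-33,92],[-15,33,92],[-15,-33,92],[-50,23,72],[-50,-23,72],[-65,46,38],[-65,-46,38]])): cv2.circle(f,tuple(int(v) for v in (p-[210,125])*4.4),3,(0,0,255),-1)
cv2.imwrite("pics/w2c.png",f)
```

```text
(no output)
```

View pics/w2c.png

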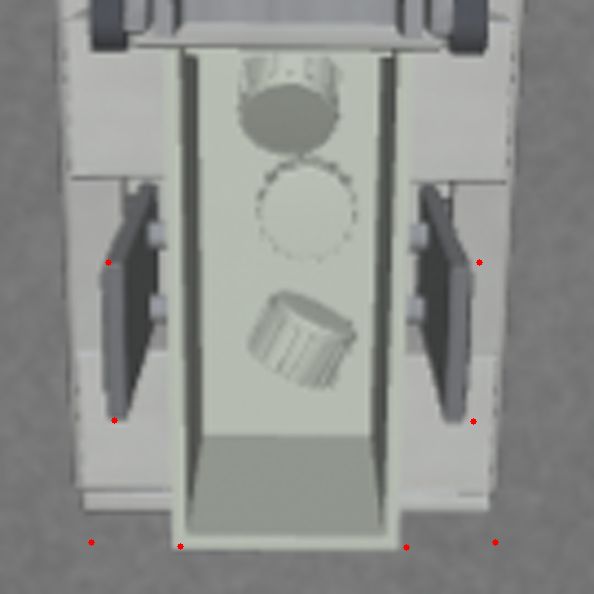

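Request:
{"name": "play_rows", "arguments": {"targets": [[0, -0.12, -0.07, 1.5, 0.1], [0, -0.12, -0.07, 3, 0.1], [0, -0.12, -0.07, 4.3, 0.1], [0, -0.12, -0.07, 5.4, 0.1], [0, -0.12, -0.07, 6.1, 0.1], [0, -0.12, -0.07, 6.45, 0.1], [0, -0.12, -0.07, 6.45, 0.1], [0, -0.12, -0.07, 6.45, 0.1]]}}

```text
t: 12.12
ee_pos: [0.5555, -0.1246, 0.0539]
tool_rot: [2.319, 2.115, 0.001]
contact_force: [-0.1, -0.6, 0.8]
finger_gap: 1.003
```

```bash
python3 look.py e wrist side;  python3 - <<'E'
from workcell import manip
from h import *
x=np.load("st2.npy"); o=manip.observe(); print(totool(o,st(x,[0,1.2,53])[0],x[2]+np.pi/2))
E
```

```text
12.125 [ 0.55547138 -0.12459384  0.05390795] [-0.14022244 -0.57155207  0.8118825 ] 1.0026186687045955
(array([ 0.0143126 , -0.01994188,  0.0348297 ]), np.float64(0.01980372586083945))
```

View pics/wrist_e.png

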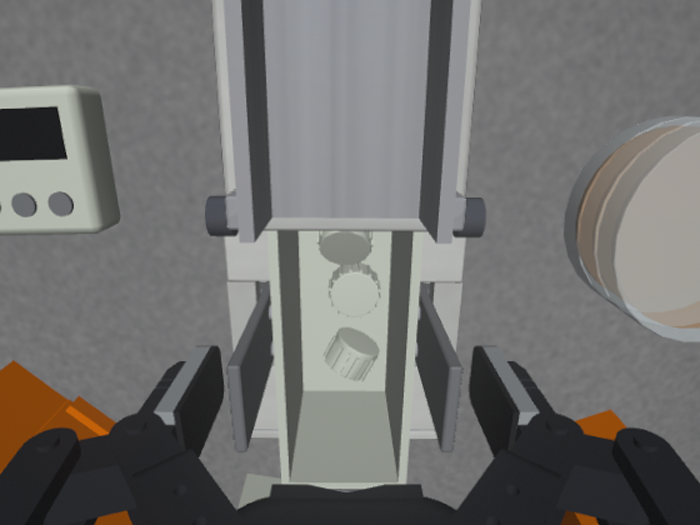

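View pics/side_e.png

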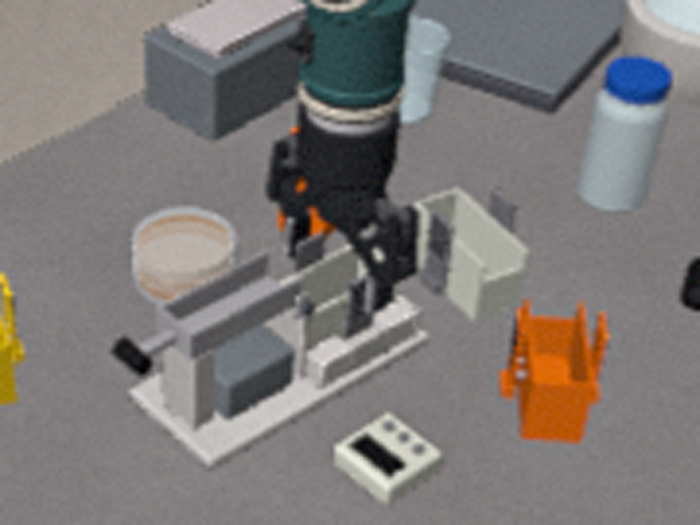

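Request:
{"name": "play_rows", "arguments": {"targets": [[0.15, 0, 0, 0, 0], [0.25, 0, 0, 0, 0], [0.35, 0, 0, 0, 0], [0.5, 0, 0, 0, 0], [0.6, 0, 0, 0, 0], [0.6, 0, 0, 0, 0], [0.6, 0, 0, 0, 0], [0.6, 0, 0, 0, 0]], "force": 45}}

```text
t: 13.22
ee_pos: [0.5553, -0.1248, 0.0559]
tool_rot: [2.319, 2.114, -0.001]
contact_force: [-6.9, 0.0, 17.8]
finger_gap: 0.579
```

```bash
python3 look.py f wrist
```

```text
13.225 [ 0.55529103 -0.12483304  0.05591431] [-6.93682838  0.01881001 17.80322572] 0.5794832196712021
```

View pics/wrist_f.png

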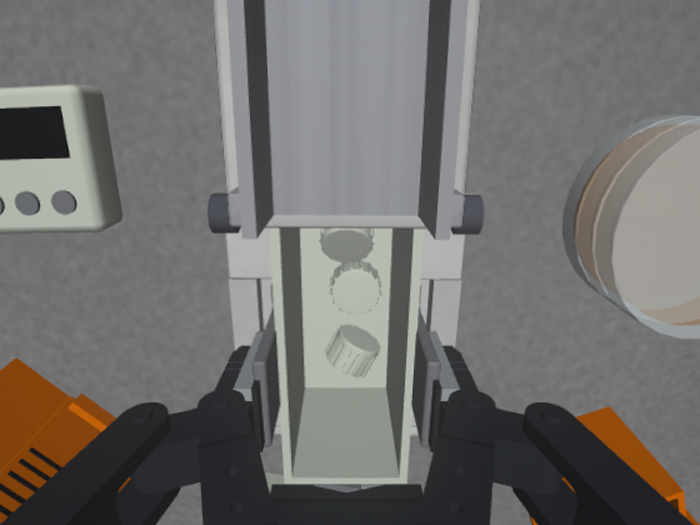

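Request:
{"name": "play_rows", "arguments": {"targets": [[0.6, 0, 0, -0.1, 0], [0.6, 0, 0, -0.2, 0], [0.6, 0, 0, -0.35, 0], [0.6, 0, 0, -0.5, 0], [0.6, 0, 0, -0.65, 0], [0.6, 0, 0, -0.8, 0]]}}

```text
t: 14.02
ee_pos: [0.5553, -0.1248, 0.0762]
tool_rot: [2.319, 2.114, -0.0]
contact_force: [-0.1, 0.8, -2.6]
finger_gap: 0.568
```

```bash
python3 look.py g wrist side
```

```text
14.025 [ 0.55527674 -0.12480883  0.07615095] [-0.09778113  0.81922918 -2.59991251] 0.5682970277119526
```

View pics/wrist_g.png

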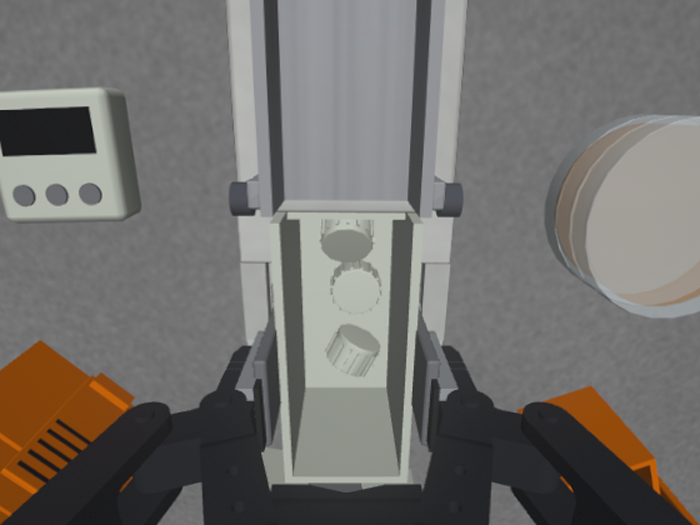

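View pics/side_g.png

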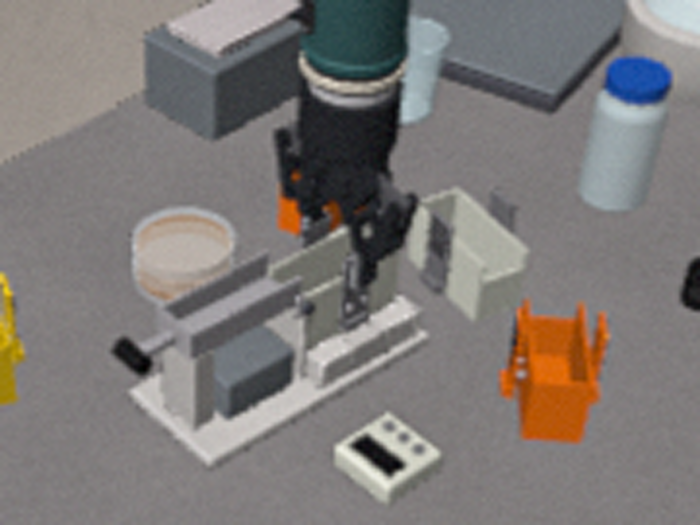

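Request:
{"name": "play_rows", "arguments": {"targets": [[0.6, 0, 0, -0.25, 0], [0.6, 0, 0, -0.5, 0], [0.6, 0, 0, -0.75, 0], [0.6, 0, 0, -1, 0], [0.6, 0, 0, -1.2, 0]]}}

```text
t: 14.75
ee_pos: [0.5556, -0.1248, 0.107]
tool_rot: [2.319, 2.113, 0.001]
contact_force: [-0.7, -0.2, -2.3]
finger_gap: 0.569
```

```bash
python3 look.py h wrist
```

```text
14.75 [ 0.5555963  -0.12478191  0.10697963] [-0.74955094 -0.23898069 -2.34004431] 0.5692328264900346
```

View pics/wrist_h.png

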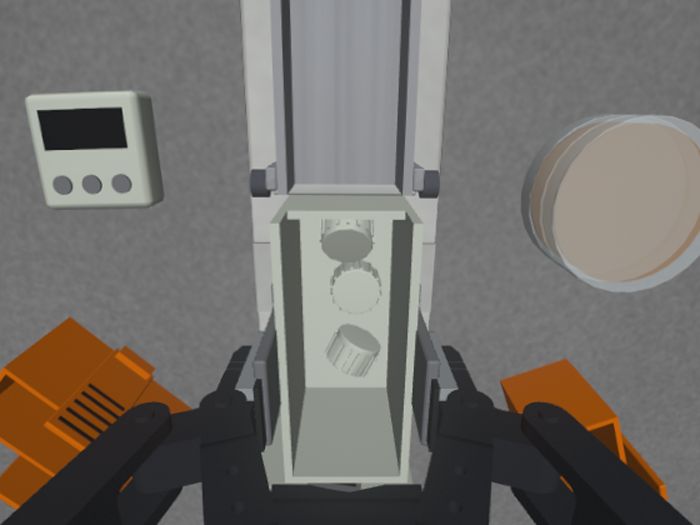

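Request:
{"name": "play_rows", "arguments": {"targets": [[0.6, 0, 0, -0.4, 0], [0.6, 0, 0, -0.9, 0], [0.6, 0, 0, -1.4, 0], [0.6, 0, 0, -1.9, 0], [0.6, 0, 0, -2.4, 0], [0.6, 0, 0, -2.9, 0], [0.6, 0, 0, -3.3, 0], [0.6, 0, 0, -3.45, 0], [0.6, 0, 0, -3.48, 0], [0.6, 0, 0, -3.48, 0]]}}

```text
t: 16.05
ee_pos: [0.5553, -0.1245, 0.1941]
tool_rot: [2.319, 2.113, 0.001]
contact_force: [-0.6, 0.1, -3.0]
finger_gap: 0.568
```

Request:
{"name": "play_rows", "arguments": {"targets": [[0.6, 0, 0, 0, 0], [0.6, 0, 0, 0, 0], [0.6, 0, 0, 0, 0], [0.6, 0, 0, 0, 0]]}}

```text
t: 16.55
ee_pos: [0.5553, -0.1245, 0.1941]
tool_rot: [2.319, 2.113, 0.001]
contact_force: [0.3, -0.7, -3.4]
finger_gap: 0.569
```

```bash
python3 look.py i wrist side scene; python3 -c "
from workcell import manip
import numpy as np
print(np.abs(manip.observe()['joint_velocities']).max())"
```

```text
16.55 [ 0.5553308  -0.12452231  0.19408874] [ 0.29877585 -0.66097314 -3.3602067 ] 0.569404187473008
0.0018299768710410352
```

View pics/wrist_i.png

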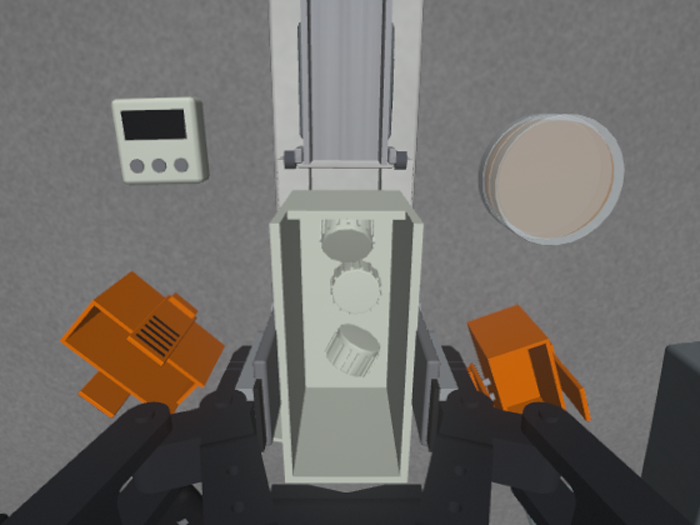

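View pics/side_i.png

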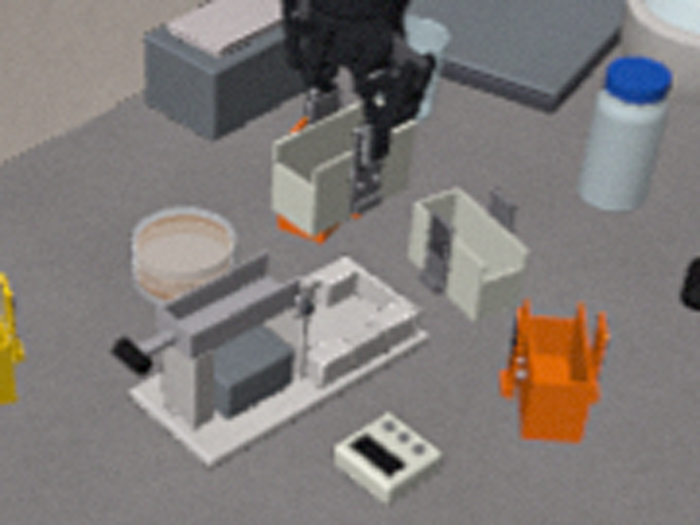

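View pics/scene_i.png

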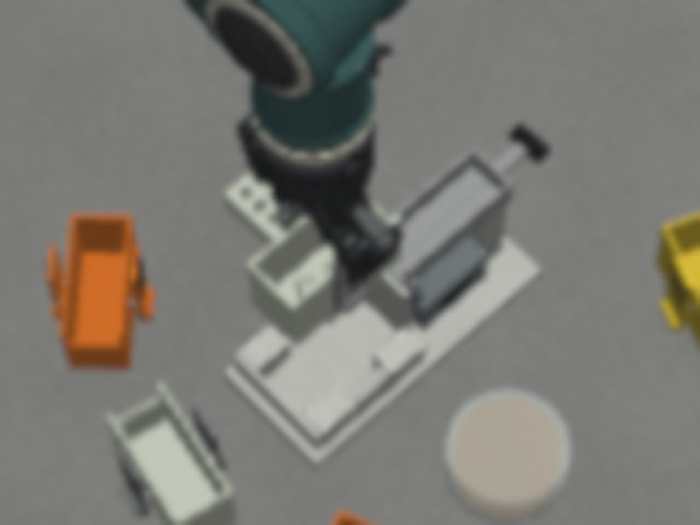

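The cassette is held level with three caps inside, the tray is down, and the neighbours haven't moved. One last check of its height, by projecting it into the side view.

Run:
```python
from workcell import viewer
from h import *
x=np.load("st2.npy"); s=viewer.snapshot("side")
for z in (140,150,160): print(z,np.round((proj(s,st(x,[[50,24,z],[50,-22,z],[50,24,z+42]]))-[230,110])*700/180))
```

```text
140 [[314. 245.]
 [274. 216.]
 [317. 199.]]
150 [[315. 234.]
 [274. 206.]
 [318. 188.]]
160 [[316. 224.]
 [275. 195.]
 [319. 177.]]
```

The observed bottom corners, about (317,235) and (277,205), match z ≈ 150 mm and a level cassette. Handing in.

```bash
python3 -c "
from workcell import manip
print(manip.finish_job())"
```

```text
the job is handed in; nothing more can be done
None
```

The job is done and handed in at about 16.6 s of the 58 s allowed. No verdict was reported.

I lifted the tray by its handle to about 1.0 rad, and all three caps slid into the cassette. I lowered the tray back onto its rest and let go. Then I pinched both catches and lifted the cassette straight up out of the dock; it is held steady there with a 45 N grip.

**Last checks:**
- **Caps:** the wrist view shows three caps in the cassette, and the tray is empty and down.
- **Height:** the cassette's corners in the side view match an underside about 150 mm above the bench, and it is level.
- **Steadiness:** the arm was still, with a load of about 3 N.
- **Bystanders:** those in view look unmoved.

**Disagreements:**
- **Station position:** my first fit was about 4 mm off along the station's x. I corrected it from the wrist view before the first grasp.
- **Catch centring:** the catches sat about 1.2 mm to one side of the prediction, which I corrected before pinching.
- **Gripper opening:** it read about 48 mm on the pinched catches, where 54 mm was expected. The cassette came free without resistance.

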